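Walk the heat-sink load round onto the cooling fan

ROBOT

A 6-joint arm with a two-finger parallel gripper is mounted at the origin on the work surface. World frame = base frame: x ahead of the robot, y to its left, z up, the work surface at z = 0. Lengths are in m, angles in rad, forces in N, time in s.
With the tool pointing down it reaches from about 0.325 to 0.9 m from the base axis. Payload 3.5 kg.
Tool frame: the origin (TCP) lies on the centre line of the jaws, within the pads' length; the fingertips stand 19 mm ahead of it and the grasp point (between the pads) is the TCP; y points along the fingers, x is the direction in which the jaws open and shut, and the axes are right-handed (so a half turn about y gives the same grasp; the last joint's range is limited). The gripper opens to 85 mm and grips with 20 to 120 N. Pads are 22 mm wide; open, the fingers measure 114 mm over their backs; the gripper's body (76 mm by 85 mm) begins 54 mm behind the grasp point. The pads swing forward as they close: fully open they stand 13 mm farther back than shut.
Start: joints at [-1.445, 0.276, -0.026, 1.268, 0, 1.467], TCP at [0.142, -0.609, 0.25] pointing down, gripper open.
Joint ranges: [-3.12, 3.12], [-0.85, 1.88], [-1.08, 1.24], [-1.95, 2.15], [-1.57, 1.53], [-3.14, 3.14]. Speed limits (rad/s): [2.57, 2.57, 3.14, 3.14, 3.14, 3.14].

INTERFACE

Orientations are given as a 3x3 rotation matrix whose columns are the frame's x, y, z axes.
In Python, from workcell import r gives the robot as it stands. The module is installed in compiled form; this text tells all that it offers.
- The arm moves only by the tool drive_tool, never from a script. Its argument "steps" is a list of rows, each a list of 3 entries, a list of its own where there are three numbers: the closure, from 0 (fully open) to 1 (shut), then the shift along the tool's x, y, z each as a share of 0.2 m, from -1 to 1, then the turn, a rotation vector about the tool's x, y, z each as a share of 0.5 rad, from -1 to 1. A call has 1 to 8 rows; each row is the pose to reach, as a shift and turn from the pose commanded when the call began, along the tool's axes at that moment; what a row does not reach only later rows make up. A row lasts 1/8 s, in which the tool goes at most 62.5 mm and 10.7 degrees, less where a joint would pass 70% of its speed; a pose out of reach is approached as far as the arm can. A call with a number of a shift or a turn outside -1 to 1 is refused whole. A call with a gripper value outside its range is refused whole. The fingers move at their own pace and stop on an object; "grip_force" is the grip in N (left out, the last holds). Time passes only in rows, so rows that repeat a pose let the fingers close. It gives the time, the measured TCP pose, the force and the opening at its end, in the units of the state.
- r.observe(): the state, without advancing time (a new reading comes with each control period).
- r.camera(name): name is "scene" or "top" or "wrist"; returns a dict with "pixels" (480x640x3 uint8, red, green, blue), "intrinsics" (3x3 intrinsics, pixels), "rvec" (rotation vector, rad) and "tvec" (3), from world to camera coordinates, as OpenCV has them. Camera axes: x right, y down, z forward; pixel columns grow to the right and rows downward; lengths in m; the calibration is good to about 2 mm. A picture is of the moment at which its call begins. There is no depth.
- r.job_done(): hands the job in, once; it reports no verdict.
The state is a dict: "t": time; "qpos": joint angles; "joint_velocities": joint speeds; "tau": joint torques, N m; "tcp_pos": TCP position; "tcp_rot": TCP orientation; "wrist_force": force on the tool from outside, world axes, zero at the start; "torque": the same for the moment, N m; "grip_width": finger opening in m.
Only numpy, scipy, OpenCV 4.12 (cv2) and the standard library are available. Lean on these libraries where they do the work, as an engineer would, in place of code of your own. Each camera call takes 0.05 s, during which the arm holds its last target.

TASK

Walk the heavy finned heat-sink block round and up to the fan unit corner by corner, pushing it with the fingers, until its bare fin end (the end away from the terminal strip) sits flush and square on the fan unit's front plate and covers the whole air mouth. Push only on its sides and ends, slowly: do not grip it, lift it, tip it or drag it by its top. Leave the multimeter, solder reel, screwdriver and capacitor where they are.

Things in the scene. Friction and masses are not known exactly. Their poses are not given: they have to be found in the camera images.
- load: Heavy aluminium heat-sink block, about 1.2 kg, slides on the bench. 120 mm long (its x), 104 wide (its y), flat sides and ends, top plate 52 mm above the bench, parts on top reach 59 mm. Four 4 mm feet at x +-45, y +-38 mm. Origin: centre of the underside, at bench height; z up. +x points out of the bare fin end, which goes to the fan unit; the -x end has the grey terminal strip across its top.
- fin_end_left (a point): Point on the block's bare fin end, at its upright edge on the +y side (block frame: x 60, y 52, z 30 mm).
- fin_end_right (a point): Point on the block's bare fin end, at its upright edge on the -y side (block frame: x 60, y -52, z 30 mm).
- cooler: Fan unit, grey steel box fixed to the bench at the robot's left, its flat front plate (180 mm wide, 140 high, from the bench up) facing the robot's right. Origin: on the bench below the middle of the plate's face; +x straight out of the face, y along it, z up. The unit reaches 135 mm back. Block seated right: its origin 60 mm out from the face at y 0, its +x opposite to the fan unit's +x.
- mouth (a point): Middle of the air mouth in the front plate's face: an opening 80 mm wide, from 12 to 48 mm above the bench (this point is 30 mm above the bench). The seated block overlaps it by 12 mm at each side.
- multimeter: Hand multimeter lying flat, 150 (its x) x 74 x 36 mm, leave alone. Origin: centre of the underside.
- solder_reel: Steel-coloured reel of solder standing on its flange, 56 mm across, 44 mm high, leave alone. Origin: centre of the underside.
- screwdriver: Screwdriver lying on the bench along its own x, 200 mm long (100 mm either way from the origin, tip at +x), handle 26 mm thick, leave alone. Origin: on the bench below its middle.
- capacitor: Upright can capacitor, 35 mm across, 55 mm high, leave alone. Origin: centre of the underside.
There are look-alikes about, which are no part of the job. Of the things that look like the cooler, the middle-sized one is meant.

How it is judged:
By the outcome, as a careful person would: the job done as asked, in the order asked, and still so for the second after the job is handed in, with the robot touching nothing.
It also fails if it takes over 64 s, if anything falls off the work surface, if the arm or the gripper's body presses on something with over 40 N, if the wrist force passes 120 N, or if a joint passes its speed limit or range.

## Working session

There is one attempt and no reset: what is moved stays moved. The work goes in short steps, Python scripts to look and compute and a tool call to move; the robot and the scene stay as the last step left them, time stands still between calls to the robot, and variables do not carry over. Pictures are saved under pics/ and viewed, and the job is handed in when it is done.

Besides the shell and the picture viewer there is one more tool, called after "Emit:" in YAML: its name, and indented under it one key for each argument. drive_tool: Moves the arm, as the interface text tells. Shift numbers are shares of 0.2 m and turn numbers shares of 0.5 rad, none past 1 either way. Its arguments: {"type":"object","properties":{"steps":{"type":"array"},"grip_force":{"type":"number"}},"required":["steps"]}

```bash
mkdir -p pics
python3 - <<'E'
from workcell import r
import cv2
s=r.observe()
for k in s: print(k,s[k])
for n in("scene","top","wrist"):
    c=r.camera(n); cv2.imwrite(f"pics/{n}0.png",c["pixels"][:,:,::-1]); print(n,c["intrinsics"],c["rvec"],c["tvec"])
E
```

```text
t 0.0
qpos [-1.44541690e+00  2.77125377e-01 -2.79142744e-02  1.26797826e+00
  1.88854681e-05  1.46739778e+00]
joint_velocities [-8.26188650e-04 -7.69431974e-04 -7.98259080e-04  4.58881056e-05
  4.12765380e-04 -4.51442309e-04]
tau [ 7.57033358e-04 -4.45514166e+01  2.95200258e+01  1.65167655e-02
 -2.25371440e-05 -8.46346182e-06]
tcp_pos [ 0.14164499 -0.60797484  0.24914864]
tcp_rot [[ 2.26787209e-01 -2.59074731e-04  9.73944298e-01]
 [-9.73941830e-01  2.20650862e-03  2.26787221e-01]
 [-2.20777132e-03 -9.99997532e-01  2.48084213e-04]]
wrist_force [ 0.19991508 -0.06808601  0.39447919]
torque [-0.00626313  0.00491859  0.01093065]
grip_width 0.08535130289453016
scene [[537.00545542   0.         309.88816196]
 [  0.         537.00545542 239.42339022]
 [  0.           0.           1.        ]] [ 2.06390499  1.22744056 -0.53395848] [-0.3040897  -0.28730387  1.60998103]
top [[470.45720747   0.         316.34128759]
 [  0.         470.45720747 242.16995628]
 [  0.           0.           1.        ]] [ 2.0919132  -2.13868049  0.22532876] [0.04345153 0.57152656 1.16083897]
wrist [[364.70247272   0.         319.21298074]
 [  0.         364.70247272 242.4207074 ]
 [  0.           0.           1.        ]] [-2.26218011  1.79340979  0.28133736] [-0.6231343  -0.03859511  0.37929349]
```

View pics/scene0.png

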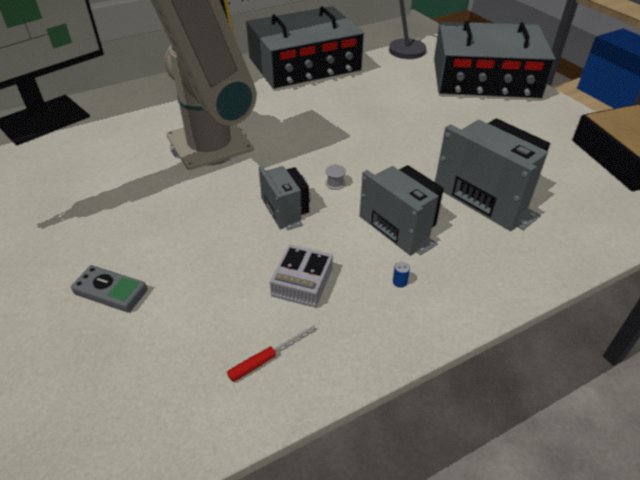

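View pics/top0.png

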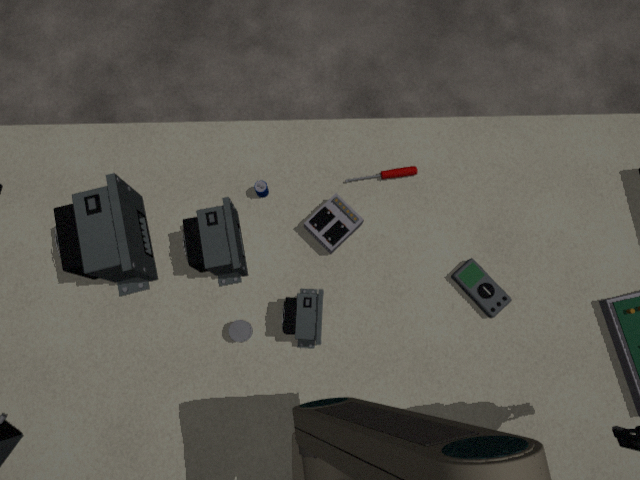

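The scene view shows the block at (303,275), the middle fan unit at (400,208), the reel at (336,176), the capacitor at (401,275) and the screwdriver at (270,355). In the top view the block is at (333,223), with its terminal strip at about (345,208), and the middle unit is at (215,240) with its face to the right.

```bash
cat > h.py <<'E'
import numpy as np,cv2
def ray(c,uv,z):
    R=cv2.Rodrigues(np.array(c["rvec"],float))[0];t=np.array(c["tvec"],float).ravel()
    K=np.array(c["intrinsics"],float)
    d=R.T@np.linalg.inv(K)@np.array([uv[0],uv[1],1.]);o=-R.T@t
    return o+d*(z-o[2])/d[2]
def proj(c,P):
    return cv2.projectPoints(np.array(P,float).reshape(-1,3),np.array(c["rvec"],float),np.array(c["tvec"],float),np.array(c["intrinsics"],float),None)[0].reshape(-1,2)
def crop(c,x0,y0,w,h,f,name):
    im=c["pixels"][y0:y0+h,x0:x0+w,::-1]
    im=cv2.resize(im,None,fx=f,fy=f,interpolation=cv2.INTER_CUBIC)
    for i in range(0,w,10):
        cv2.line(im,(i*f,0),(i*f,8 if i%50 else 20),(0,0,255),1)
        if i%20==0: cv2.putText(im,str(x0+i),(i*f,20),0,.4,(0,0,255),1)
    for i in range(0,h,10):
        cv2.line(im,(0,i*f),(8,i*f),(0,0,255),1)
        if i%20==0: cv2.putText(im,str(y0+i),(10,i*f+4),0,.4,(0,0,255),1)
    cv2.imwrite(name,im)
E
python3 - <<'E'
from workcell import r
from h import *
c=r.camera("top"); crop(c,170,150,200,150,4,"pics/t1.png")
s=r.camera("scene"); crop(s,255,150,200,150,4,"pics/s1.png")
print(ray(c,(333,223),.052),ray(c,(260,190),.03))
R=cv2.Rodrigues(c["rvec"])[0];print(-R.T@c["tvec"])
R=cv2.Rodrigues(s["rvec"])[0];print(-R.T@s["tvec"])
E
```

```text
[ 0.62439794 -0.01423517  0.052     ] [0.72659297 0.18040773 0.03      ]
[0.32260803 0.04086096 1.25312897]
[ 1.34554102 -0.36957279  0.90553204]
```

View pics/t1.png

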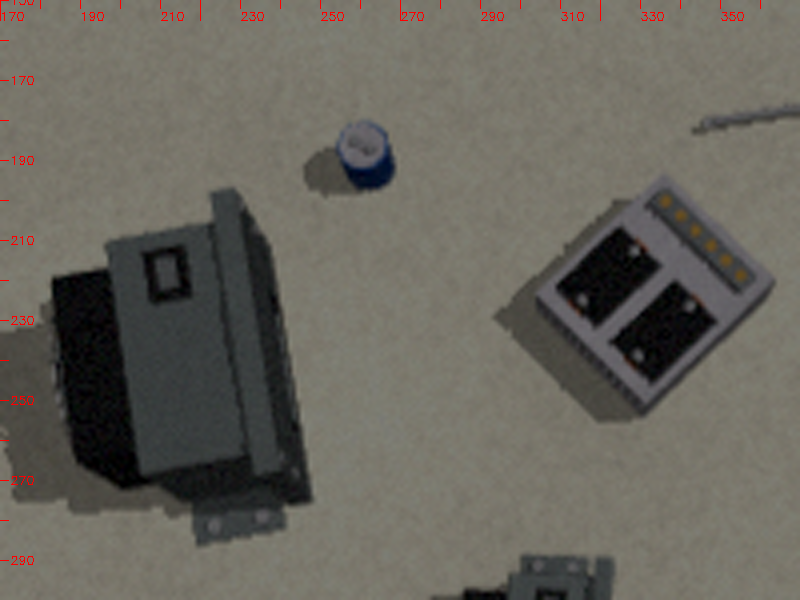

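View pics/s1.png

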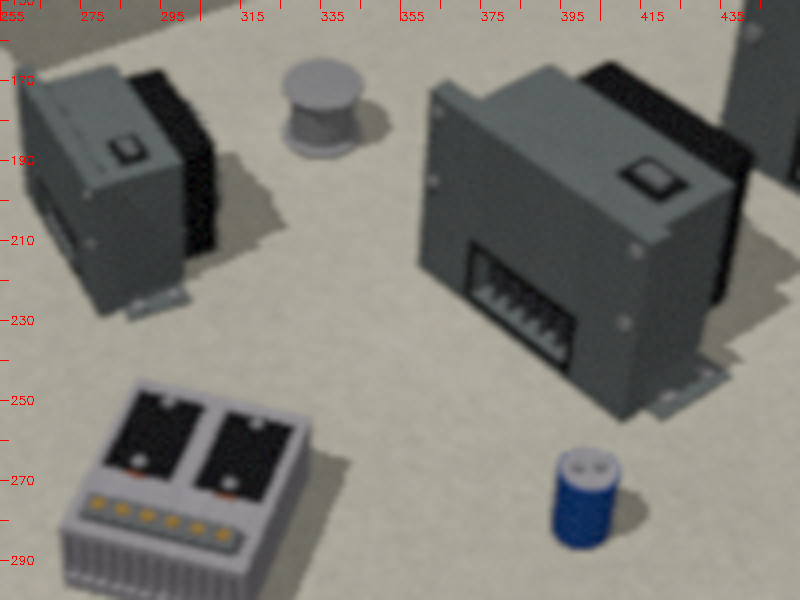

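Run:
```python
from workcell import r
from h import *
c=r.camera("top");s=r.camera("scene")
P=lambda cam,x,y,z:ray(cam,((170 if cam is c else 255)+x/4,150+y/4),z)
B=[P(c,x,y,.052) for x,y in((662,176),(776,282),(641,403),(537,296))]
B2=[P(s,x,y,.052) for x,y in((62,526),(246,574),(312,420),(140,380))]
for Q in (B,B2):
    print(np.round(Q,4).tolist(),[round(float(np.linalg.norm(Q[i]-Q[(i+1)%4])),4) for i in range(4)], np.mean(Q,0))
F={'tb':P(c,312,501,0),'tb2':P(c,272,245,0),'tt1':P(c,240,188,.14),'tt2':P(c,284,470,.14),
'sb1':P(s,418,266,0),'sb2':P(s,625,421,0),'st1':P(s,432,92,.14),'st2':P(s,650,240,.14)}
for k in F: print(k,F[k].round(4))
# mouth
for x,y,z in((470,240,.048),(576,322,.048),(570,372,.012),(470,292,.012)): print('m',P(s,x,y,z).round(4))
for x,y in((338,142),): print('cap',P(c,363,138,.055))
print('cap base',P(s,583,548,0),'reel',ray(c,(240,331),.044),'sd tip',P(c,697,130,.005), ray(c,(417,171),.013),'small fan', ray(c,(321,290),.05),ray(c,(318,347),.05))
print('mm',[ray(c,q,.03).round(3) for q in ((452,275),(472,259),(510,298),(490,318))])
```

```text
[[0.7039, -0.0233, 0.052], [0.6294, -0.0961, 0.052], [0.5503, -0.0049, 0.052], [0.6233, 0.0614, 0.052]] [0.1042, 0.1208, 0.0987, 0.1169] [ 0.62672501 -0.01570578  0.052     ]
[[0.6329, -0.0898, 0.052], [0.709, -0.0202, 0.052], [0.6286, 0.066, 0.052], [0.554, -0.0036, 0.052]] [0.1031, 0.1178, 0.102, 0.1168] [ 0.63110046 -0.01189861  0.052     ]
tb [0.4981 0.2155 0.    ]
tb2 [0.6765 0.2443 0.    ]
tt1 [0.6738 0.2417 0.14  ]
tt2 [0.4975 0.2128 0.14  ]
sb1 [ 0.4986  0.2203 -0.    ]
sb2 [ 0.6744  0.2535 -0.    ]
st1 [0.5021 0.2188 0.14  ]
st2 [0.6723 0.2508 0.14  ]
m [0.5385 0.2295 0.048 ]
m [0.6301 0.2435 0.048 ]
m [0.6343 0.2409 0.012 ]
m [0.546  0.2277 0.012 ]
cap [0.73365244 0.17558603 0.055     ]
cap base [0.74374235 0.17447217 0.        ] reel [0.35063485 0.22851204 0.044     ] sd tip [ 0.75171428 -0.05117744  0.005     ] [ 0.77824684 -0.2542559   0.013     ] small fan [0.44899844 0.02162553 0.05      ] [0.30685735 0.03260348 0.05      ]
mm [array([ 0.483, -0.323,  0.03 ]), array([ 0.524, -0.379,  0.03 ]), array([ 0.419, -0.469,  0.03 ]), array([ 0.369, -0.412,  0.03 ])]
```

Emit:
drive_tool:
  steps:
    - [0.3,[-0.13,0,0.22],[0,-0.28,0]]
    - [0.3,[-0.26,0,0.44],[0,-0.56,0]]
    - [0.3,[-0.38,0,0.66],[0,-0.83,0]]

```text
t: 0.72
tcp_pos: [0.2539, -0.5037, 0.2503]
tcp_rot: [[0.603, 0.0, 0.798], [-0.798, -0.0, 0.603], [0.0, -1.0, 0.0]]
wrist_force: [0.4, -0.2, 0.7]
grip_width: 0.0597
```

Emit:
drive_tool:
  steps:
    - [0.3,[-0.03,0,0.25],[0,-0.28,0]]
    - [0.3,[-0.06,0,0.5],[0,-0.56,0]]
    - [0.3,[-0.08,0,0.76],[0,-0.83,0]]

```text
t: 1.1
tcp_pos: [0.366, -0.3996, 0.2505]
tcp_rot: [[0.874, 0.0, 0.486], [-0.486, -0.0, 0.874], [0.001, -1.0, -0.0]]
wrist_force: [0.3, -0.3, -0.8]
grip_width: 0.0597
```

Emit:
drive_tool:
  steps:
    - [0.3,[0.08,0,0.24],[0,-0.28,0]]
    - [0.3,[0.16,0,0.48],[0,-0.56,0]]
    - [0.3,[0.23,0,0.72],[0,-0.83,0]]

```text
t: 1.48
tcp_pos: [0.4769, -0.2966, 0.2505]
tcp_rot: [[0.996, 0.001, 0.092], [-0.092, -0.001, 0.996], [0.001, -1.0, -0.0]]
wrist_force: [0.1, -0.1, 0.7]
grip_width: 0.0596
```

Emit:
drive_tool:
  steps:
    - [0.3,[0.17,0,0.19],[0,-0.28,0]]
    - [0.3,[0.34,0,0.38],[0,-0.56,0]]
    - [0.3,[0.51,0,0.57],[0,-0.83,0]]

```text
t: 1.85
tcp_pos: [0.5894, -0.1929, 0.2504]
tcp_rot: [[0.948, 0.0, -0.317], [0.317, -0.0, 0.948], [0.0, -1.0, -0.0]]
wrist_force: [0.2, -0.9, -0.1]
grip_width: 0.0598
```

Emit:
drive_tool:
  steps:
    - [0.3,[0.23,0.1,0.1],[0,-0.28,0]]
    - [0.3,[0.46,0.2,0.2],[0,-0.56,0]]
    - [0.3,[0.69,0.3,0.31],[0,-0.83,0]]
    - [0.3,[0.69,0.3,0.31],[0,-0.83,0]]

```text
t: 2.35
tcp_pos: [0.7006, -0.089, 0.1872]
tcp_rot: [[0.74, -0.004, -0.672], [0.672, 0.001, 0.74], [-0.002, -1.0, 0.003]]
wrist_force: [-1.7, -0.4, 0.5]
grip_width: 0.0599
```

Emit:
drive_tool:
  steps:
    - [0.3,[0,0.15,0.06],[0,0,0]]
    - [0.3,[0,0.35,0.06],[0,0,0]]
    - [0.3,[0,0.55,0.06],[0,0,0]]
    - [0.3,[0,0.68,0.06],[0,0,0]]
    - [0.3,[0,0.76,0.06],[0,0,0]]
    - [0.3,[0,0.76,0.06],[0,0,0]]

```text
t: 3.1
tcp_pos: [0.6909, -0.0835, 0.0375]
tcp_rot: [[0.744, -0.002, -0.668], [0.668, 0.0, 0.744], [-0.001, -1.0, 0.002]]
wrist_force: [-0.2, -0.1, -0.0]
grip_width: 0.06
```

Run:
```python
from workcell import r
from h import *
c=r.camera("top"); crop(c,240,130,200,150,4,"pics/t2.png")
s=r.camera("scene"); crop(s,235,210,200,150,4,"pics/s2.png")
o=r.observe();print(o["tcp_pos"],o["wrist_force"])
```

```text
[ 0.69281062 -0.08366985  0.03966122] [ 0.71380093 -0.22232014  0.36947083]
```

View pics/t2.png

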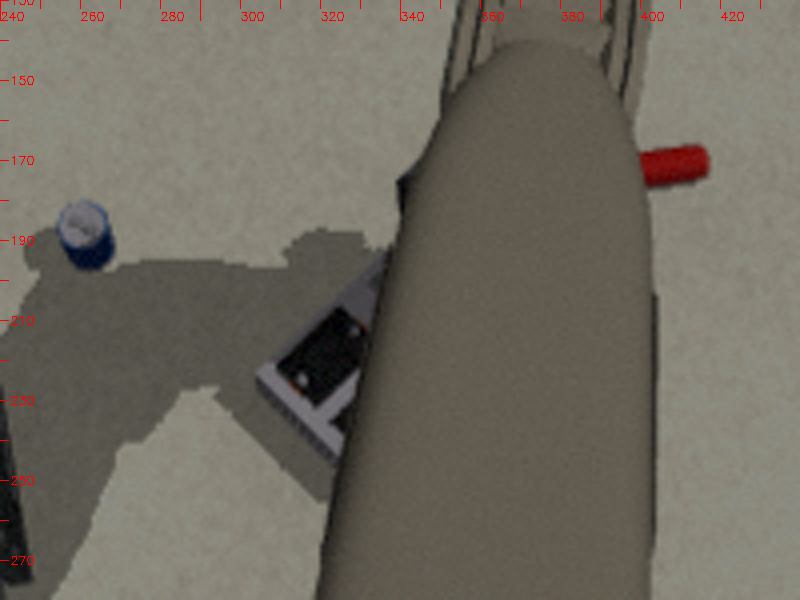

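View pics/s2.png

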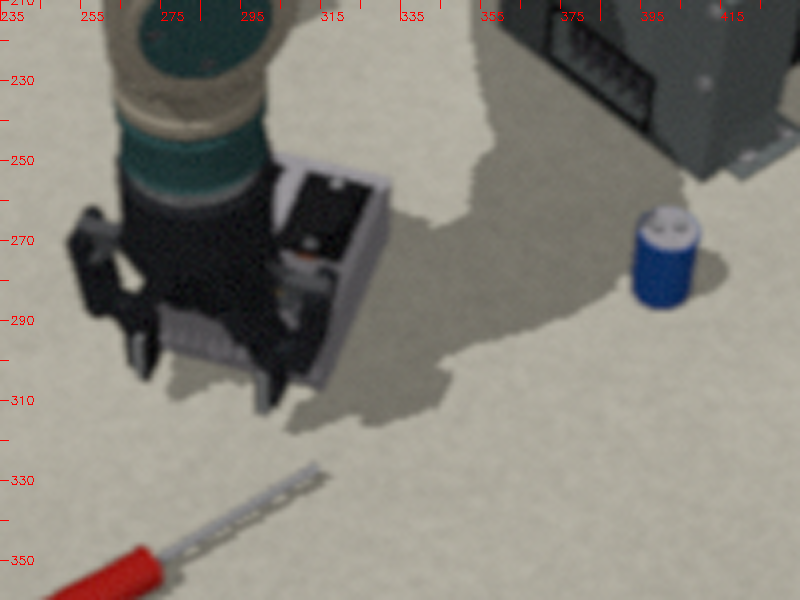

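The scene view shows both fingers behind the strip end at (273,300) and (302,310). The screwdriver tip at (313,327) is clear of them.

Emit:
drive_tool:
  steps:
    - [0.3,[0,0.03,0.02],[0,0,0]]
    - [0.3,[0,0.03,0.04],[0,0,0]]
    - [0.3,[0,0.03,0.06],[0,0,0]]
    - [0.3,[0,0.03,0.08],[0,0,0]]
    - [0.3,[0,0.03,0.1],[0,0,0]]
    - [0.3,[0,0.03,0.12],[0,0,0]]
    - [0.3,[0,0.03,0.13],[0,0,0]]

```text
t: 4.08
tcp_pos: [0.6759, -0.066, 0.0326]
tcp_rot: [[0.743, 0.003, -0.669], [0.669, -0.005, 0.743], [-0.001, -1.0, -0.006]]
wrist_force: [2.6, -6.2, -3.2]
grip_width: 0.0597
```

Emit:
drive_tool:
  steps:
    - [0.3,[-0.015,0,0.013],[0,0.086,0]]
    - [0.3,[-0.03,0,0.027],[0,0.172,0]]
    - [0.3,[-0.043,0,0.042],[0,0.258,0]]
    - [0.3,[-0.057,0,0.057],[0,0.344,0]]
    - [0.3,[-0.069,0,0.073],[0,0.43,0]]
    - [0.3,[-0.081,0,0.089],[0,0.516,0]]
    - [0.3,[-0.092,0,0.106],[0,0.602,0]]
    - [0.3,[-0.102,0,0.122],[0,0.688,0]]

```text
t: 5.08
tcp_pos: [0.6443, -0.0615, 0.0326]
tcp_rot: [[0.926, 0.003, -0.377], [0.377, -0.005, 0.926], [0.001, -1.0, -0.005]]
wrist_force: [2.2, -5.7, -3.2]
grip_width: 0.0598
```

Run:
```python
from workcell import r
from h import *
c=r.camera("top"); crop(c,240,130,200,150,4,"pics/t3.png")
s=r.camera("scene"); crop(s,235,180,200,150,4,"pics/s3.png")
o=r.observe();print(o["tcp_pos"],o["wrist_force"])
```

```text
[ 0.64377799 -0.06112132  0.03256751] [ 2.06673478 -4.19482949 -1.2681996 ]
```

View pics/s3.png

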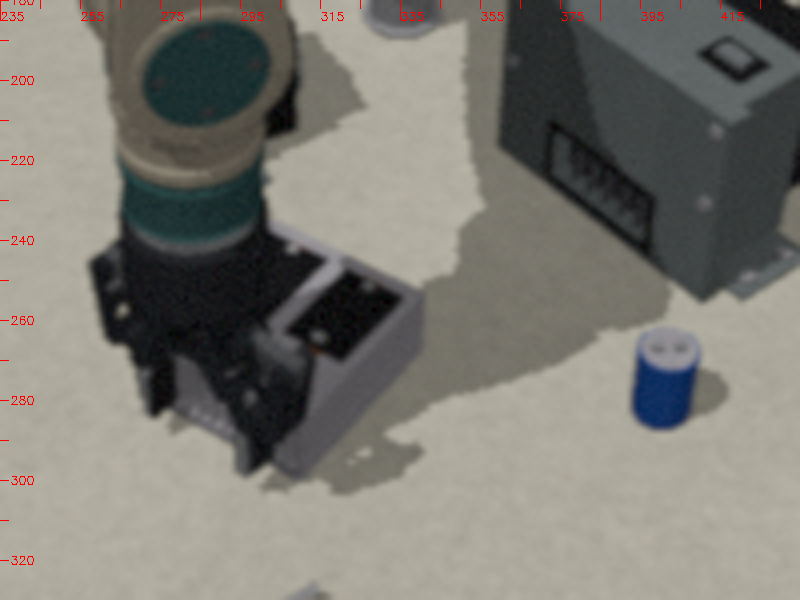

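View pics/t3.png

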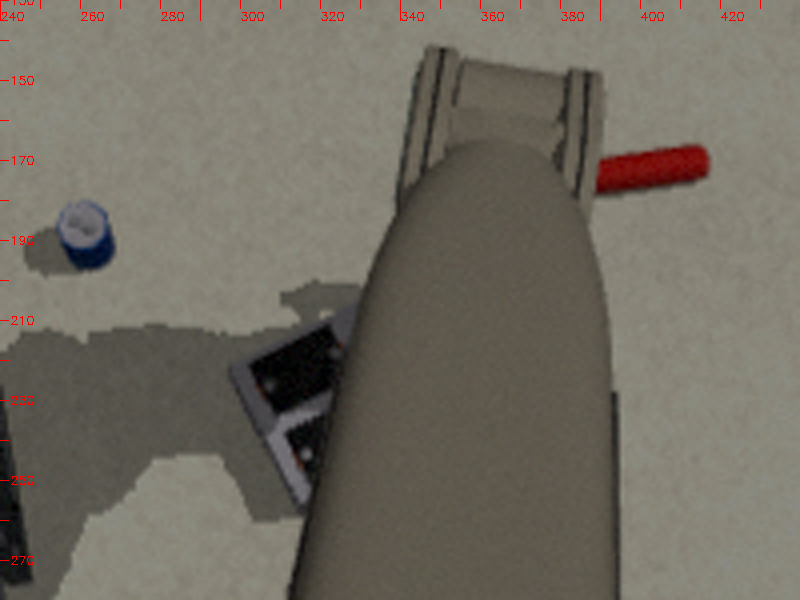

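Run:
```python
from workcell import r
from h import *
c=r.camera("top");s=r.camera("scene")
a=ray(c,(298,222.3),.052);b=ray(c,(315.5,258),.052);d=ray(s,(341.3,253.6),.052);e=ray(s,(310,300-.0),0.004)
print(a,b,d,e, np.degrees(np.arctan2(*(a-b)[[1,0]]))+90,np.linalg.norm(a-b))
hd=np.radians(112.2);x=np.array([np.cos(hd),np.sin(hd)]);y=np.array([-x[1],x[0]])
print('centre via a',a[:2]-.06*x+.052*y,'via d',d[:2]-.06*x+.052*y,'via b',b[:2]-.06*x-.052*y)
```

```text
[0.62828053 0.07779614 0.052     ] [0.53199597 0.03386762 0.052     ] [0.63368961 0.08436421 0.052     ] [ 0.68254438 -0.02175382  0.004     ] 114.52419416897584 0.10583208596626208
centre via a [0.60280571 0.00259618] via d [0.60821479 0.00916426] via b [ 0.60281169 -0.00203689]
```

The scene view shows both fingers on the strip end and the block turned clockwise; its fin −y corner is at (341,254). It has drifted about 18 mm toward −x, so I will over-rotate and then drive back across.

Emit:
drive_tool:
  steps:
    - [0.3,[-0.002,0,0.01],[0,0.075,0]]
    - [0.3,[-0.005,0,0.02],[0,0.15,0]]
    - [0.3,[-0.007,0,0.03],[0,0.225,0]]
    - [0.3,[-0.01,0,0.04],[0,0.3,0]]
    - [0.3,[-0.012,0,0.05],[0,0.375,0]]
    - [0.3,[-0.014,0,0.06],[0,0.45,0]]
    - [0.3,[-0.016,0,0.07],[0,0.525,0]]
    - [0.3,[-0.018,0,0.078],[0,0.6,0]]

```text
t: 6.28
tcp_pos: [0.6339, -0.0498, 0.0326]
tcp_rot: [[0.996, 0.0, -0.087], [0.087, -0.008, 0.996], [-0.001, -1.0, -0.008]]
wrist_force: [-0.5, -9.5, -0.7]
grip_width: 0.0604
```

Emit:
drive_tool:
  steps:
    - [0.3,[-0.002,0,0.01],[0,0.075,0]]
    - [0.3,[-0.005,0,0.02],[0,0.15,0]]
    - [0.3,[-0.007,0,0.03],[0,0.225,0]]
    - [0.3,[-0.01,0,0.04],[0,0.3,0]]
    - [0.3,[-0.012,0,0.05],[0,0.375,0]]
    - [0.3,[-0.014,0,0.06],[0,0.45,0]]
    - [0.3,[-0.014,0,0.075],[0,0.45,0]]
    - [0.3,[-0.014,0,0.09],[0,0.45,0]]

```text
t: 7.28
tcp_pos: [0.6291, -0.0323, 0.0326]
tcp_rot: [[0.991, -0.001, 0.137], [-0.137, -0.009, 0.991], [0.0, -1.0, -0.009]]
wrist_force: [-0.8, -11.0, 0.3]
grip_width: 0.0602
```

Run:
```python
from workcell import r
from h import *
c=r.camera("top"); crop(c,220,130,200,150,4,"pics/t4.png")
s=r.camera("scene"); crop(s,235,180,200,150,4,"pics/s4.png")
o=r.observe();print(o["tcp_pos"],o["wrist_force"])
```

```text
[ 0.62905911 -0.0318017   0.03256978] [-0.62355194 -9.22404933  0.7435118 ]
```

View pics/s4.png

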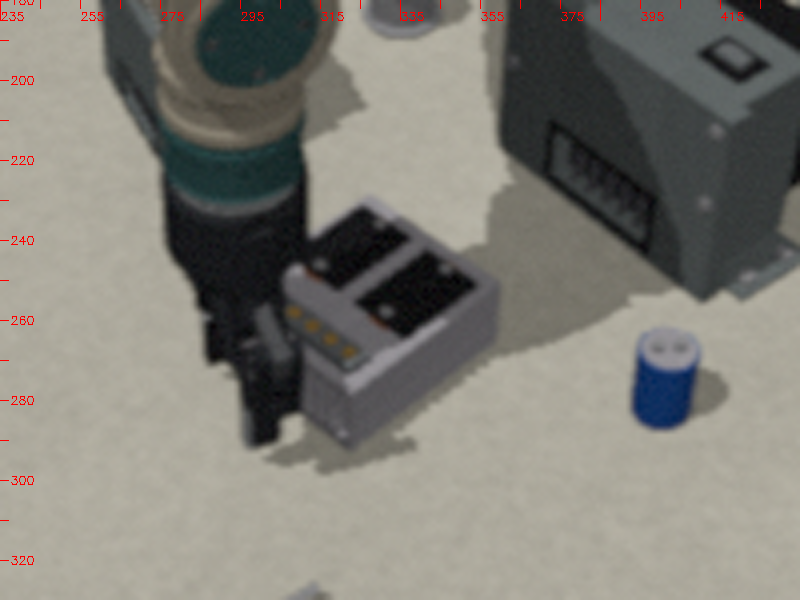

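View pics/t4.png

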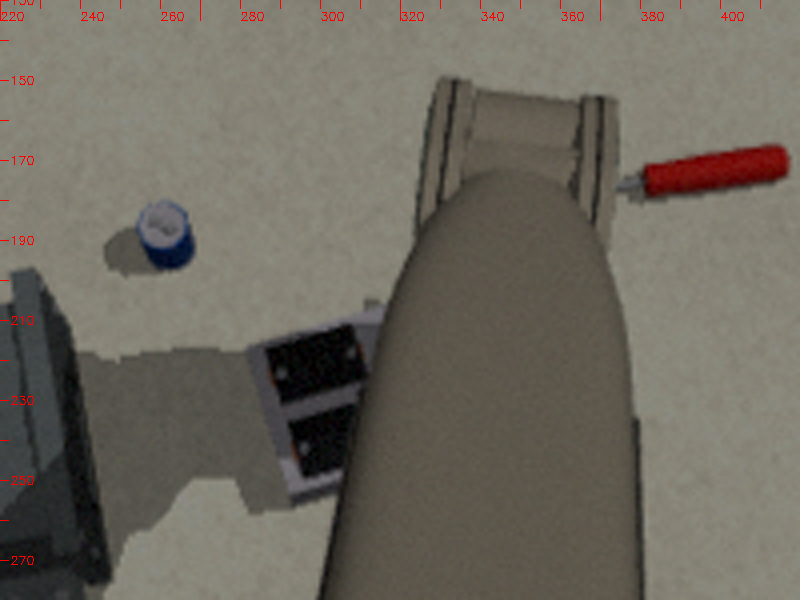

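Run:
```python
from workcell import r
from h import *
c=r.camera("top");s=r.camera("scene");z=.052
Q=[ray(s,(235+x/4,180+y/4),z)[:2]-np.array([.0025,.0025]) for x,y in ((347,392),(500,282),(370,197),(284,268))]
T=[ray(c,(220+x/4,130+y/4),z)[:2]+np.array([.0025,.0025]) for x,y in ((249,345),(291,497))]
print(np.round(Q,4),np.round(T,4))
for a,b in((Q[0],Q[1]),(Q[3],Q[2])): print(np.degrees(np.arctan2(*(b-a)[::-1])),np.linalg.norm(b-a))
for a,b in((Q[1],Q[2]),(Q[0],Q[3]),T): print(np.degrees(np.arctan2(*(b-a)[::-1]))-90,np.linalg.norm(b-a))
print(np.mean(Q,0))
o=r.observe();p=o["tcp_pos"];R=np.array(o["tcp_rot"])
for x in(-44.5,-30,30,44.5): 
    for zz in (-11,11): print(x,zz,(p+R@[x/1e3,0,zz/1e3])[:2].round(4))
```

```text
[[0.674  0.008 ]
 [0.643  0.1236]
 [0.5468 0.0945]
 [0.5747 0.0227]] [[0.6481 0.1216]
 [0.5457 0.0951]]
105.01859820163 0.11970679335884181
111.23520855521137 0.07702164625448996
-253.1620751619415 0.10047856904224697
81.56710917767543 0.10037900339800163
-255.5305026640426 0.1058319034033023
[0.60963399 0.06217902]
-44.5 -11 [ 0.5835 -0.0367]
-44.5 11 [ 0.5865 -0.0149]
-30 -11 [ 0.5979 -0.0387]
-30 11 [ 0.6009 -0.0169]
30 -11 [ 0.6573 -0.0468]
30 11 [ 0.6603 -0.0251]
44.5 -11 [ 0.6717 -0.0488]
44.5 11 [ 0.6747 -0.027 ]
```

The scene view puts the fin corners at (360,250) and (327,229). The block's heading is about 105° (target about 100°), its lateral error is −6 mm, and 124 mm remain. Only the left finger is touching, so I will square the tool up a little and drive forward.

Emit:
drive_tool:
  steps:
    - [0.3,[0.002,0,0.008],[0,-0.12,0]]
    - [0.3,[0.003,0,0.02],[0,-0.25,0]]
    - [0.3,[0.005,0,0.034],[0,-0.38,0]]
    - [0.3,[0.007,0,0.047],[0,-0.5,0]]

```text
t: 7.98
tcp_pos: [0.6319, -0.0228, 0.0325]
tcp_rot: [[0.993, -0.001, -0.115], [0.115, -0.008, 0.993], [-0.002, -1.0, -0.008]]
wrist_force: [-0.4, -10.2, 0.7]
grip_width: 0.06
```

Emit:
drive_tool:
  steps:
    - [0.3,[0,0,0.025],[0,0,0]]
    - [0.3,[0,0,0.05],[0,0,0]]
    - [0.3,[0,0,0.075],[0,0,0]]
    - [0.3,[0,0,0.1],[0,0,0]]
    - [0.3,[0,0,0.125],[0,0,0]]
    - [0.3,[0,0,0.15],[0,0,0]]
    - [0.3,[0,0,0.175],[0,0,0]]
    - [0.3,[0,0,0.2],[0,0,0]]

```text
t: 8.98
tcp_pos: [0.6268, 0.0166, 0.0325]
tcp_rot: [[0.994, -0.002, -0.113], [0.113, -0.009, 0.994], [-0.003, -1.0, -0.009]]
wrist_force: [-2.5, -9.6, 1.7]
grip_width: 0.0595
```

Run:
```python
from workcell import r
from h import *
c=r.camera("top"); crop(c,200,130,200,150,4,"pics/t5.png")
s=r.camera("scene"); crop(s,255,150,200,150,4,"pics/s5.png")
o=r.observe();print(o["tcp_pos"],o["wrist_force"])
```

```text
[0.62670812 0.01736052 0.03245834] [-1.70257656 -8.6876308   1.61757897]
```

View pics/s5.png

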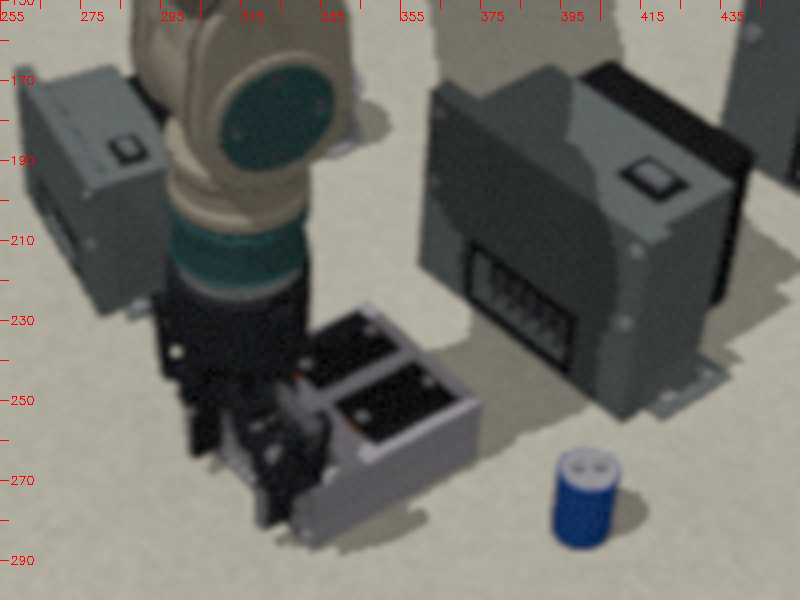

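View pics/t5.png

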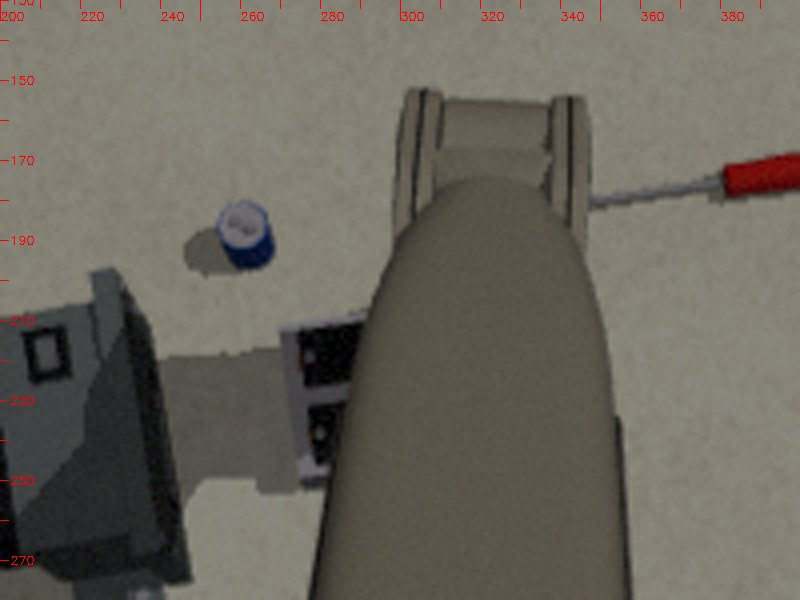

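```bash
cat > m.py <<'E'
from workcell import r
from h import *
z=.052
fm=np.array([.5865,.2325]);fa=np.radians(99.8)  # face mid, seat heading
X=np.array([np.cos(fa),np.sin(fa)]);L=np.array([X[1],-X[0]])
def rep(rt,lt,name):
    d=rt-lt;hd=np.arctan2(d[1],d[0])+np.pi/2
    x=np.array([np.cos(hd),np.sin(hd)]);c=(rt+lt)/2-.06*x;e=c-(fm-.06*X)
    print(name,rt.round(4),lt.round(4),'w',np.linalg.norm(d).round(4),'hd',np.degrees(hd).round(1),'c',c.round(4),'fwd left',round(-e@X*1e3,1),'lat',round(e@L*1e3,1))
E
python3 - <<'E'
from m import *
c=r.camera("top");s=r.camera("scene")
b=np.array([.0025,.0025])
q=lambda x,y:ray(s,(255+x/4,150+y/4),z)[:2]
t=lambda x,y:ray(c,(200+x/4,130+y/4),z)[:2]
rep(q(481,402)-b,q(370,303)-b,'scene'); rep(t(282,327)+b,t(300,487)+b,'top'); print(q(370,461)-b)
# fan re-measure, biases per view:
print(ray(s,(359.5,216.4),0)-ray(c,(248,275.2),0))
E
```

```text
scene [0.6595 0.1535] [0.559  0.1417] w 0.1012 hd 96.7 c [0.6162 0.088 ] fwd left 87.4 lat 4.7
top [0.6611 0.1525] [0.5533 0.1411] w 0.1084 hd 96.0 c [0.6135 0.0872] fwd left 87.8 lat 1.9
[0.66843413 0.0754631 ]
[1.26296071e-05 5.00203617e-03 0.00000000e+00]
```

The block is now flush on both fingers at heading 96.5°, with about 87 mm left and a lateral error of about +3 mm.

Emit:
drive_tool:
  steps:
    - [0.3,[-0.002,0,0.025],[0,-0.015,0]]
    - [0.3,[-0.004,0,0.05],[0,-0.03,0]]
    - [0.3,[-0.006,0,0.075],[0,-0.045,0]]
    - [0.3,[-0.009,0,0.1],[0,-0.06,0]]
    - [0.3,[-0.011,0,0.125],[0,-0.075,0]]
    - [0.3,[-0.013,0,0.15],[0,-0.09,0]]
    - [0.3,[-0.016,0,0.175],[0,-0.105,0]]
    - [0.3,[-0.018,0,0.2],[0,-0.115,0]]

```text
t: 10.18
tcp_pos: [0.6205, 0.0567, 0.0325]
tcp_rot: [[0.986, 0.002, -0.169], [0.169, -0.007, 0.986], [0.001, -1.0, -0.007]]
wrist_force: [2.3, -8.6, -1.4]
grip_width: 0.0598
```

Emit:
drive_tool:
  steps:
    - [0.3,[0,0,0.02],[0,0,0]]
    - [0.3,[0,0,0.04],[0,0,0]]
    - [0.3,[0,0,0.06],[0,0,0]]
    - [0.3,[0,0,0.08],[0,0,0]]
    - [0.3,[0,0,0.1],[0,0,0]]
    - [0.3,[0,0,0.12],[0,0,0]]
    - [0.3,[0,0,0.13],[0,0,0]]

```text
t: 11.05
tcp_pos: [0.6156, 0.0819, 0.0325]
tcp_rot: [[0.986, 0.001, -0.169], [0.169, -0.008, 0.986], [0.0, -1.0, -0.008]]
wrist_force: [2.1, -10.0, -1.2]
grip_width: 0.0597
```

Run:
```python
from workcell import r
from h import *
c=r.camera("top"); crop(c,190,130,200,150,4,"pics/t6.png")
s=r.camera("scene"); crop(s,285,150,160,120,5,"pics/s6.png")
o=r.observe();print(o["tcp_pos"],o["wrist_force"])
```

```text
[0.61561718 0.08215535 0.03256253] [ 1.87191446 -7.01241089 -0.40142833]
```

View pics/s6.png

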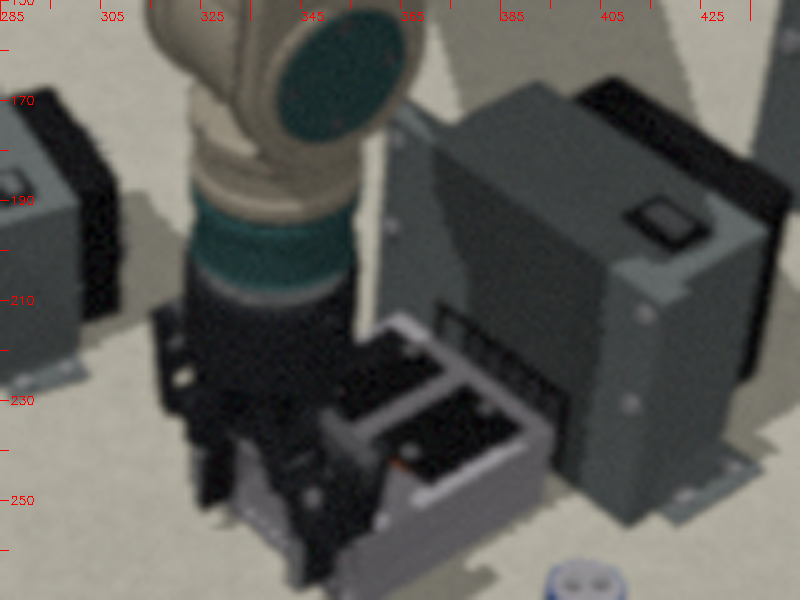

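View pics/t6.png

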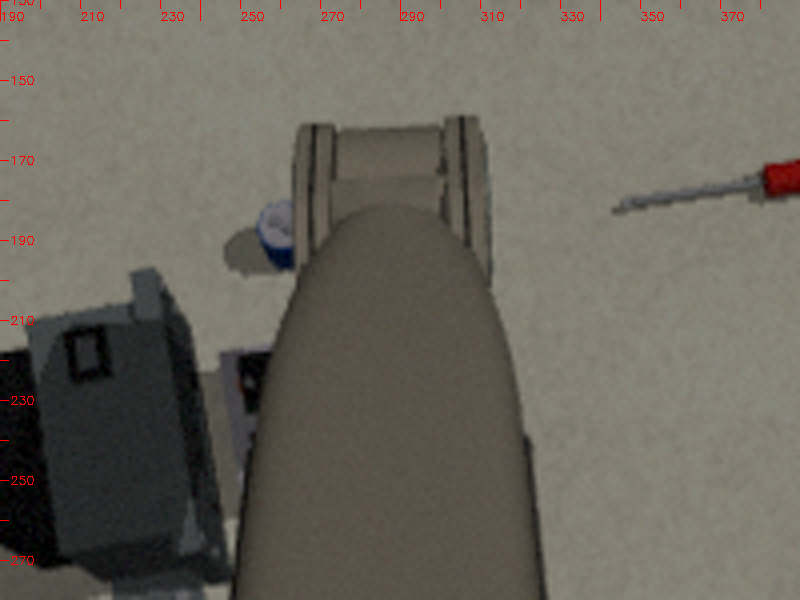

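Run:
```python
from m import *
c=r.camera("top");s=r.camera("scene")
b=np.array([.001,.0025])
q=lambda x,y:ray(s,(285+x/5,150+y/5),z)[:2]
rep(q(553,428)-b,q(400,312)-b,'scene')
t=ray(c,(244.8,217.3),z)[:2]+b
print('top',t, 'lat of -y corner',(t-fm)@L,'gap',-(t-fm)@X,'scene',(q(553,428)-b-fm)@L)
# same-view fan refs
A=ray(s,(359.5,216.4),0)[:2]-b;B=ray(s,(411.2,255.2),0)[:2]-b;print('face L coords',(A-fm)@L,(B-fm)@L,(A-fm)@X,(B-fm)@X)
A=ray(s,(285+435/5,150+300/5),.048)[:2]-b;B=ray(s,(285+568/5,150+397/5),.048)[:2]-b;print('mouth',(A-fm)@L,(B-fm)@L)
o=r.observe();p=o["tcp_pos"][:2];print('tool lat',(p-fm)@L,(p-fm)@X+.131)
```

```text
scene [0.6428 0.2213] [0.5399 0.2035] w 0.1044 hd 99.8 c [0.6016 0.1533] fwd left 20.6 lat 1.4
top [0.64588706 0.22028646] lat of -y corner 0.0564416202268078 gap 0.0221435569637156 scene 0.053617835979513355
face L coords -0.09040415136722224 0.08857528773461294 0.0008934980337657755 0.003483206043634459
mouth -0.05001204899066844 0.04011370991968062
tool lat 0.003099404084158527 -0.022091192208216204
```

Heading is 99.8°, about 21 mm are left, and the lateral error is about +2 to 3 mm.

Emit:
drive_tool:
  steps:
    - [0.3,[-0.003,0,0.015],[0,0,0]]
    - [0.3,[-0.006,0,0.03],[0,0,0]]
    - [0.3,[-0.009,0,0.045],[0,0,0]]
    - [0.3,[-0.012,0,0.06],[0,0,0]]
    - [0.3,[-0.014,0,0.075],[0,0,0]]
    - [0.3,[-0.014,0,0.09],[0,0,0]]

```text
t: 12.0
tcp_pos: [0.6101, 0.0992, 0.0325]
tcp_rot: [[0.986, 0.002, -0.168], [0.168, -0.008, 0.986], [0.001, -1.0, -0.008]]
wrist_force: [3.0, -9.7, -1.7]
grip_width: 0.06
```

Emit:
drive_tool:
  steps:
    - [0.3,[0,0,0.005],[0,0,0]]
    - [0.3,[0,0,0.01],[0,0,0]]
    - [0.3,[0,0,0.015],[0,0,0]]
    - [0.3,[0,0,0.02],[0,0,0]]

```text
t: 12.5
tcp_pos: [0.6096, 0.1014, 0.0326]
tcp_rot: [[0.986, 0.002, -0.168], [0.168, -0.012, 0.986], [0.0, -1.0, -0.012]]
wrist_force: [2.2, -15.8, -0.6]
grip_width: 0.06
```

Emit:
drive_tool:
  steps:
    - [0.3,[0,0,0.005],[0,0,0]]
    - [0.3,[0,0,0.01],[0,0,0]]
    - [0.3,[0,0,0.01],[0,0,0]]

```text
t: 12.88
tcp_pos: [0.6096, 0.1014, 0.0326]
tcp_rot: [[0.986, 0.003, -0.167], [0.167, -0.016, 0.986], [-0.0, -1.0, -0.016]]
wrist_force: [3.6, -19.3, -0.8]
grip_width: 0.0599
```

Run:
```python
from workcell import r
from h import *
c=r.camera("top"); crop(c,190,180,120,90,6,"pics/t7.png")
s=r.camera("scene"); crop(s,315,190,120,90,6,"pics/s7.png")
o=r.observe();print(o["tcp_pos"],o["wrist_force"],o["torque"])
```

```text
[0.60959151 0.10135159 0.03263384] [  2.65811727 -19.15158102  -1.30889201] [-3.60597286 -0.56225282  0.34146981]
```

View pics/s7.png

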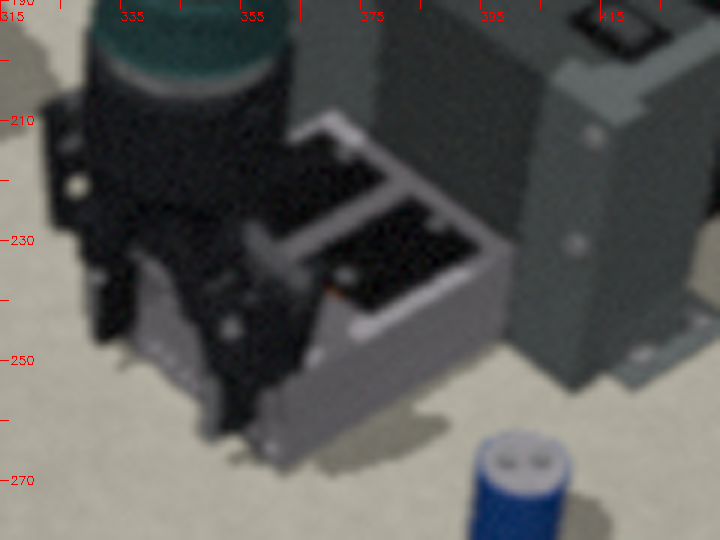

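View pics/t7.png

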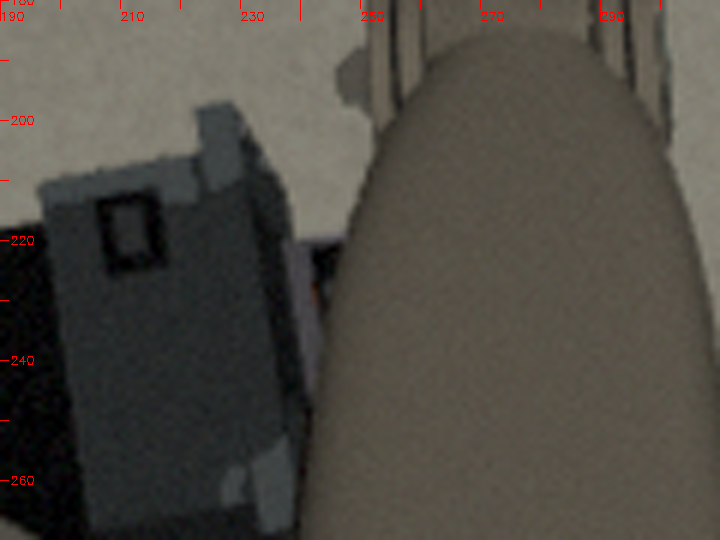

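The block is against the plate: the tool has stalled and the force is rising. I will press a little more to square it, then back straight off and rise for a clear look.

Emit:
drive_tool:
  steps:
    - [0.3,[0,0,0.01],[0,0,0]]
    - [0.3,[0,0,0.02],[0,0,0]]
    - [0.3,[0,0,0.02],[0,0,0]]
    - [0.3,[0,0,0.0],[0,0,0]]
    - [0.3,[0,0,-0.02],[0,0,0]]
    - [0.3,[0,0,-0.06],[0,0,0]]
    - [0.3,[0,0,-0.15],[0,0,0]]
    - [0.3,[0,0,-0.25],[0,0,0]]

```text
t: 13.98
tcp_pos: [0.6167, 0.0583, 0.0323]
tcp_rot: [[0.985, -0.0, -0.171], [0.171, 0.0, 0.985], [-0.0, -1.0, 0.0]]
wrist_force: [0.3, 0.3, 1.0]
grip_width: 0.0597
```

Emit:
drive_tool:
  steps:
    - [0.3,[0,-0.2,-0.1],[0,0,0]]
    - [0.3,[0,-0.45,-0.3],[0,0,0]]
    - [0.3,[0,-0.7,-0.6],[0,0,0]]
    - [0.3,[0,-0.9,-0.9],[0,0,0]]
    - [0.3,[0,-0.9,-1],[0,0,0]]

```text
t: 14.6
tcp_pos: [0.6522, -0.1413, 0.2157]
tcp_rot: [[0.985, 0.005, -0.17], [0.17, -0.002, 0.986], [0.005, -1.0, -0.002]]
wrist_force: [-0.0, -0.1, -0.0]
grip_width: 0.0599
```

Emit:
drive_tool:
  steps:
    - [0.3,[0,0,-0.3],[0,0,0]]
    - [0.3,[0,0,-0.6],[0,0,0]]
    - [0.3,[0,0,-0.8],[0,0,0]]
    - [0.3,[0,0,-0.8],[0,0,0]]

```text
t: 15.1
tcp_pos: [0.6776, -0.3001, 0.2116]
tcp_rot: [[0.986, 0.0, -0.166], [0.166, -0.001, 0.986], [0.0, -1.0, -0.001]]
wrist_force: [-0.2, 0.4, 0.5]
grip_width: 0.0598
```

Run:
```python
from workcell import r
from h import *
c=r.camera("top"); crop(c,190,180,120,90,6,"pics/t8.png")
s=r.camera("scene"); crop(s,315,170,130,95,6,"pics/s8.png")
w=r.camera("wrist"); cv2.imwrite("pics/w8.png",w["pixels"][:,:,::-1])
```

```text
(no output)
```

View pics/s8.png

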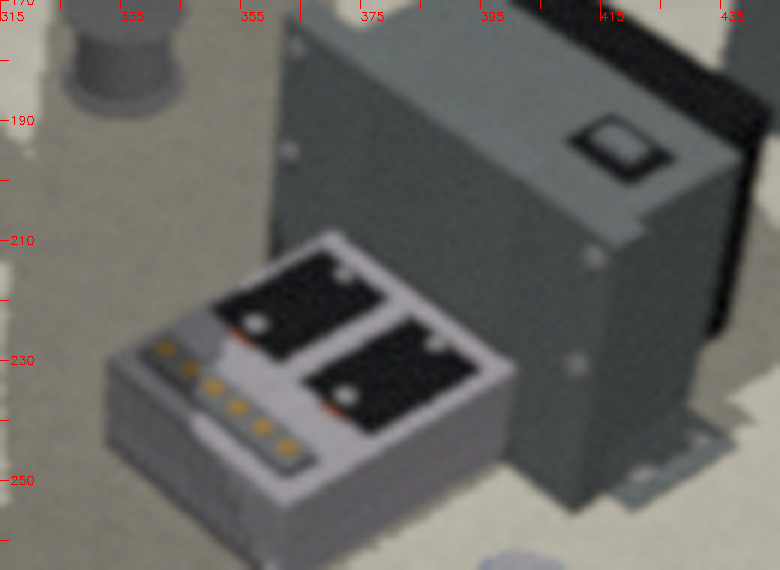

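View pics/t8.png

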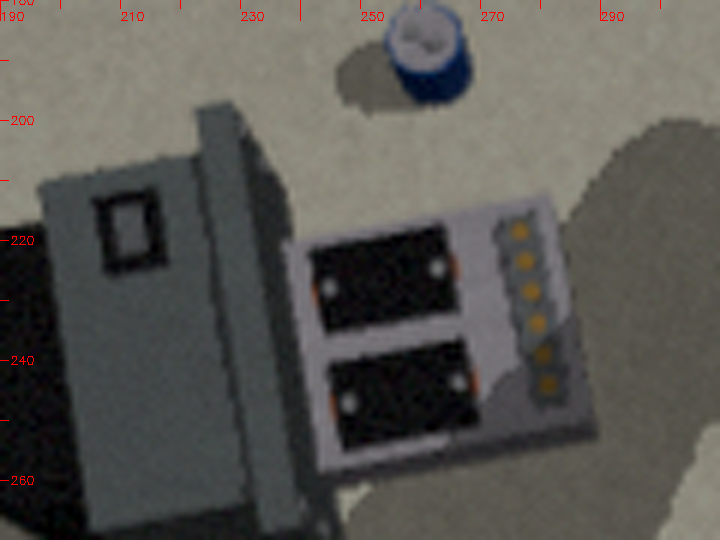

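View pics/w8.png

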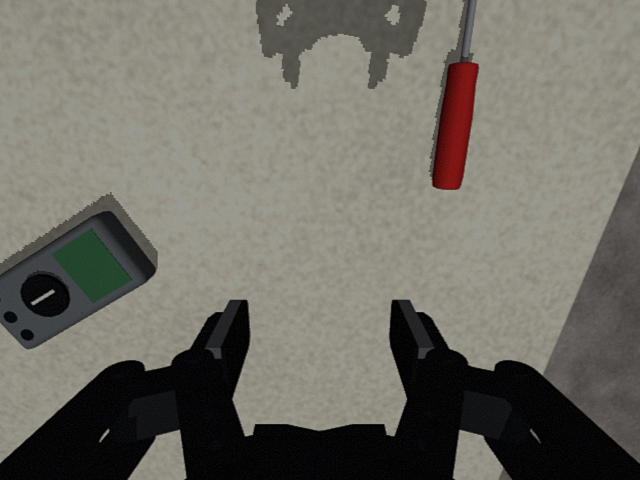

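Run:
```python
from m import *
c=r.camera("top");s=r.camera("scene")
q=lambda x,y,z:ray(s,(315+x/6,170+y/6),z)[:2]
t=lambda x,y,z:ray(c,(190+x/6,180+y/6),z)[:2]
def an(v): return np.degrees(np.arctan2(v[1],v[0])).round(1)
for n,f,B,(pa,pb) in (('scene',q,[(516,368),(334,230),(106,360),(285,503)],((282,8),(618,245))),('top',t,[(285,238),(320,472),(594,424),(548,193)],((300,528),(238,102)))):
    K=[f(x,y,.052) for x,y in B];c0=np.mean(K,0)
    A=f(*pa,.14);P=f(*pb,.14)
    print(n,'sizes',[np.linalg.norm(K[i]-K[i-1]).round(4) for i in range(4)],'plate w',np.linalg.norm(P-A).round(4),'plate ang',an(P-A),'end ang',an(K[0]-K[1]),'side ang',an(K[0]-K[3]),an(K[1]-K[2]))
    u=(P-A)/np.linalg.norm(P-A);nn=np.array([u[1],-u[0]]);m=(A+P)/2
    print('  c lat',((c0-m)@u*1e3).round(1),'out',((c0-m)@nn*1e3).round(1),'fin corners lat/out',[(((k-m)@u*1e3).round(1),((k-m)@nn*1e3).round(1)) for k in K[:2]])
print('scene bottom: plate right corner lat',(q(574,514,0)-q(512,462,.004)))
A=ray(s,(359.5,216.3),0)[:2];P=q(574,514,0);print('bottom plate',np.linalg.norm(P-A),an(P-A));u=(P-A)/np.linalg.norm(P-A)
print('block -y corner to plate edge, expect 38:',[((P-k)@u*1e3).round(1) for k in(q(516,368,.052),)],'+y',((q(334,230,.052)-A)@u*1e3).round(1))
```

```text
scene sizes [np.float64(0.1192), np.float64(0.1045), np.float64(0.122), np.float64(0.1015)] plate w 0.1821 plate ang 9.4 end ang 9.3 side ang 99.2 100.6
  c lat 1.6 out 61.0 fin corners lat/out [(np.float64(53.3), np.float64(0.8)), (np.float64(-51.2), np.float64(0.5))]
top sizes [np.float64(0.1169), np.float64(0.1058), np.float64(0.1198), np.float64(0.1058)] plate w 0.1795 plate ang 8.8 end ang 8.9 side ang 98.8 98.9
  c lat 1.6 out 59.5 fin corners lat/out [(np.float64(54.4), np.float64(0.2)), (np.float64(-51.4), np.float64(0.4))]
scene bottom: plate right corner lat [0.03243756 0.00715335]
bottom plate 0.17956496970746746 9.9
block -y corner to plate edge, expect 38: [np.float64(37.8)] +y 37.3
```

Both views agree. The lateral error is about 1.6 mm, the fin-end corners stand 0.2 to 0.8 mm off the plate (within measuring error), and the end and plate angles match to 0.1°.

Run:
```python
from workcell import r
from h import *
c=r.camera("top");crop(c,190,120,390,260,2,"pics/t9.png")
o=r.observe();print(o["t"],o["wrist_force"],np.abs(o["joint_velocities"]).max());print(r.job_done())
```

```text
15.4 [0.25447911 0.7900418  0.71999563] 0.0034696616054800578
the job is handed in; nothing more can be done
None
```

View pics/t9.png

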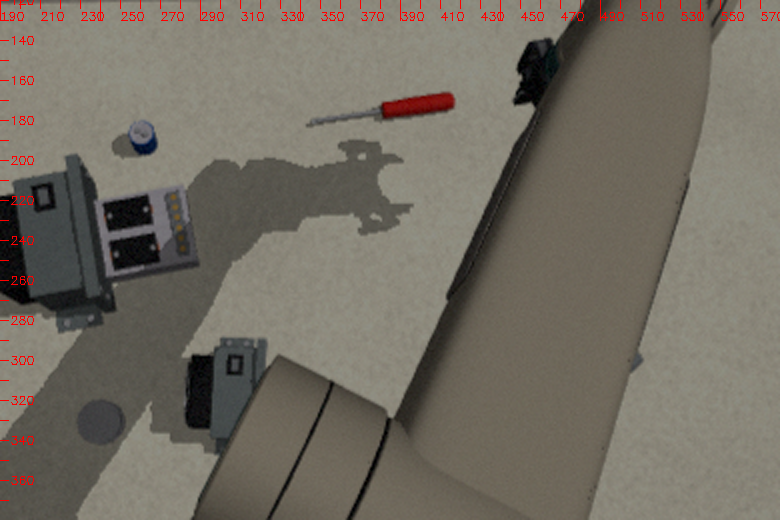

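The heat-sink block is seated with its bare fin end against the middle-sized fan unit's front plate. I handed the job in at about 15.4 s with the arm well clear of everything.

I pushed only on the strip end with two open fingers, at roughly 15–50 mm/s. First I turned the block at one corner, then drove it up to the plate and pressed lightly to square it. The highest wrist force I read was about 19 N. I took no reading during the last 4 mm of pressing.

- **Fit:** In both camera views the fin-end corners measured 0.2–0.8 mm off the plate, which is within measuring error. The end was parallel to the plate to about 0.1°.
- **Centring:** The block sits about 1.6 mm off centre. The overlap is 12 mm each side, so the air mouth should be fully covered.
- **Other items:** The capacitor, screwdriver and reel show in the last top picture where they were at the start. The arm hides the multimeter in that picture, but it was never approached and the wrist picture shows it lying on the bench.
- **Disagreements:**
  - The two views gave positions about 5 mm apart, so I averaged them while pushing and made the final check within each view separately.
  - One rough reading of the mouth edges gave 90 mm instead of 80 mm. I took it to be the mouth's frame and did not use it.

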